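# Put the pepper mills back in their stand

## Robot

A 6-joint arm with a two-finger parallel gripper is mounted at the origin on a cart in front of the work surface, level with it; the furniture and walls round the work are solid. World frame = base frame: x ahead of the robot, y to its left, z up, the work surface at z = 0. Lengths are in m, angles in rad, forces in N, time in s.
With the tool pointing down it reaches from about 0.375 to 0.9 m from the base axis. Payload 3.1 kg.
Tool frame: the origin (TCP) lies on the centre line of the jaws, within the pads' length; the fingertips stand 19 mm ahead of it and the grasp point (between the pads) is the TCP; z points along the fingers, y is the direction in which the jaws open and shut (so a half turn about z gives the same grasp; the last joint's range is limited). The gripper opens to 85 mm and grips with 20 to 120 N. Pads are 22 mm wide; open, the fingers measure 114 mm over their backs; the gripper's body (76 mm by 85 mm) begins 54 mm behind the grasp point. The pads swing forward as they close: fully open they stand 13 mm farther back than shut.
Start: joints at [1.077, 0.527, 1.433, -0, 1.181, -0.178], TCP at [0.194, 0.594, 0.25] pointing down, gripper open.
Joint ranges: [-3.08, 3.08], [-0.75, 2.2], [0.22, 2.44], [-1.43, 4.57], [0, 2.65], [-2.85, 2.85]. Speed limits (rad/s): [2.79, 2.79, 3.14, 3.14, 3.14, 3.14].

## Interface

Orientations are given as a unit quaternion [x, y, z, w].
In Python, from station import manip, imaging, workorder gives the robot as it stands.
- The arm moves only by the shell command python3 -m creep 'ROWS' [FORCE]. ROWS is a JSON object of lists of equal length, an entry for each row: "claw": the finger opening in cm, from 0 to 8.54; "dp": the shift along the tool's x, y, z in cm, a list of three; "roll": the turn about the tool's z in rad. In form: {"claw": [claw, ...], "dp": [[dx, dy, dz], ...], "roll": [roll, ...]}. A call has 1 to 12 rows; each row is the pose to reach, as a shift and turn from the pose commanded when the call began, along the tool's axes at that moment; what a row does not reach only later rows make up. A row lasts 1/10 s, in which the tool goes at most 50 mm and 8.59 degrees, less where a joint would pass 70% of its speed; a pose out of reach is approached as far as the arm can. A call with a gripper value outside its range is refused whole. The fingers move at their own pace and stop on an object; FORCE is the grip in N (left out, the last holds). Time passes only in rows, so rows that repeat a pose let the fingers close. It gives the time, the measured TCP pose, the force and the opening at its end, in the units of the state.
- manip.sense(): the state, without advancing time (a new reading comes with each control period).
- imaging.snapshot(name): name is "side" or "top" or "wrist"; returns a dict with "image" (420x560x3 uint8, red, green, blue), "z_map" (420x560 float32, m along the optical axis (not along the pixel's ray), 0 where there is no reading), "vfov" (degrees; the focal length in pixels is half the picture's height over the tangent of half this angle, whatever the lens; pixels are square), "cx", "cy" (the principal point, pixels), "dist" ([k1, k2, p1, p2, k3] as OpenCV has them; the pictures are not rectified), "R" (3x3) and "t" (3): a world point X has camera coordinates R X + t. Camera axes: x right, y down, z forward; pixel columns grow to the right and rows downward; lengths in m; the calibration is good to about 2 mm. A picture is of the moment at which its call begins.
- workorder.sign_off(): hands the job in, once; it reports no verdict.
The state is a dict: "t": time; "q": joint angles; "qd": joint speeds; "tau": joint torques, N m; "tcp_pos": TCP position; "tool_rot": TCP orientation; "force": force on the tool from outside, world axes, zero at the start; "ft_torque": the same for the moment, N m; "finger_gap": opening from 0.0 (shut) to 1.0 (fully open).
Only numpy, scipy, OpenCV 4.12 (cv2) and the standard library are available. Lean on these libraries where they do the work, as an engineer would, in place of code of your own. Each camera call takes 0.05 s, during which the arm holds its last target.

## Task

Put the two wooden mills back in the two-cup stand, one in each cup: first the tall one in the back cup (the one farther from the robot), then the short one in the front cup. Set each down gently so that its rounded foot is fully home in the bowl of its cup and it stands upright, and let go of it. Do not knock a mill over, and leave the jars and the carton behind where they are.

Things in the scene. Friction and masses are not known exactly. Their poses are not given: they have to be found in the camera images.
- stand: Dark wooden mill stand that does not move: a plank 220 x 92 x 12 mm lying on the worktop with two round bowl-shaped cups on it, one behind the other, centres 120 mm apart. Origin at the centre of the plank's underside; x runs along the plank from the front cup to the back cup, z up.
- back_cup (a point): Centre of the inner floor of the back cup (60 mm from the stand's middle, on the side away from the robot), 17 mm above the worktop. Bowl with a flat floor 41 mm across, smooth walls rising at 60 to 65 degrees to a mouth 72 mm across, rim 46 mm above the worktop. A mill's domed foot fits with about 2 mm play and centres itself; seated, its underside is on this point. z up.
- front_cup (a point): Centre of the inner floor of the front cup (60 mm from the stand's middle, on the robot's side), 17 mm above the worktop. Bowl with a flat floor 41 mm across, smooth walls rising at 60 to 65 degrees to a mouth 72 mm across, rim 46 mm above the worktop. A mill's domed foot fits with about 2 mm play and centres itself; seated, its underside is on this point. z up.
- tall_mill_center (a point): Centre of the tall mill, half-way up its axis (82.5 mm above its underside). Turned wooden mill, 165 mm tall, 0.2 to 0.35 kg. Domed, weighted foot: underside flat 37 mm across, belly 62 mm wide 22 to 29 mm up; straight round post 40 mm wide from 60 mm up to 16 mm below the top (41 mm steel ring 42 to 46 mm below the top); 14 mm wide steel knob as top 9 mm. Round about its z axis (up).
- short_mill_center (a point): Centre of the short mill, half-way up its axis (54 mm above its underside). Turned wooden mill, 108 mm tall, 0.15 to 0.27 kg. Domed, weighted foot: underside flat 37 mm across, belly 62 mm wide 22 to 29 mm up; straight round post 40 mm wide from 60 mm up to 16 mm below the top (41 mm steel ring 42 to 46 mm below the top); 14 mm wide steel knob as top 9 mm. Round about its z axis (up).
- tall_mill: The tall mill; this point is the centre of its underside.
- short_mill: The short mill; this point is the centre of its underside.
- spice_jar: Bystander: glass spice jar with screw cap, 42 mm in diameter, 108 mm tall. Origin at the centre of its underside.
- second_jar: Bystander: second glass spice jar of the same form, 42 mm in diameter, 108 mm tall. Origin at the centre of its underside.
- carton: Bystander: small closed carton, 107 x 55 x 52 mm high. Origin at the centre of its underside.

How it is judged:
By the outcome, as a careful person would: the job done as asked, in the order asked, and still so for the second after the job is handed in, with the robot touching nothing.
It also fails if it takes over 58 s, if anything falls off the work surface, if the arm or the gripper's body presses on something with over 40 N, if the wrist force passes 120 N, or if a joint passes its speed limit or range.

## Working session

There is one attempt and no reset: what is moved stays moved. The work goes in short steps, Python scripts to look and compute and a shell command to move; the robot and the scene stay as the last step left them, time stands still between calls to the robot, and variables do not carry over. Pictures are saved under pics/ and viewed, and the job is handed in when it is done.

```bash
mkdir -p pics; ls; cat > h.py <<'E'
import numpy as np, cv2
from station import manip, imaging, workorder
def snap(n,f):
    s=imaging.snapshot(n); cv2.imwrite('pics/'+f,s['image'][:,:,::-1]); 
    np.savez('pics/'+f[:-4]+'.npz',**{k:np.array(v) for k,v in s.items()}); return s
def load(f): return dict(np.load('pics/'+f+'.npz'))
def cloud(s):
    h=s['image'].shape[0]; f=h/2/np.tan(np.radians(s['vfov'])/2)
    K=np.array([[f,0,s['cx']],[0,f,s['cy']],[0,0,1]])
    v,u=np.mgrid[:420,:560]; p=np.stack([u,v],-1).reshape(-1,1,2).astype(np.float64)
    n=cv2.undistortPoints(p,K,np.array(s['dist'],float)).reshape(420,560,2)
    z=s['z_map'].astype(float); X=np.stack([n[...,0]*z,n[...,1]*z,z],-1)
    W=(X-s['t'])@np.array(s['R']); W[z==0]=np.nan
    return W
E
python3 - <<'E'
from h import *
print(manip.sense())
for n in ['side','top','wrist']:
    s=snap(n,n+'0.png'); print(n,s['vfov'],np.round(-np.array(s['R']).T@s['t'],3))
E
```

```text
pics
{'t': 0.0, 'q': array([ 1.07649526e+00,  5.28473996e-01,  1.43391422e+00, -4.61742838e-06,
        1.18140853e+00, -1.78475596e-01]), 'qd': array([-6.84737630e-04,  8.25485982e-04,  8.83360705e-04,  4.46704167e-04,
        4.12251314e-05, -8.64569303e-05]), 'tau': array([ 8.40956509e-04, -4.42347443e+01, -1.78028119e+01, -2.24840419e-04,
        8.71971133e-03, -8.61537700e-06]), 'tcp_pos': array([0.19375443, 0.59348893, 0.24932498]), 'tool_rot': array([ 1.57256293e-01,  9.87557210e-01, -1.04098828e-03, -3.61749487e-04]), 'force': array([-0.54153595, -0.11195533,  0.45388505]), 'ft_torque': array([-0.01635975,  0.00490886,  0.00484302]), 'finger_gap': 1.0004737075184458}
side 46.53421747616877 [ 0.061 -1.039  0.571]
top 55.157359983060395 [ 0.359 -0.019  1.086]
wrist 59.146283791421375 [0.122 0.618 0.374]
```

View pics/side0.png

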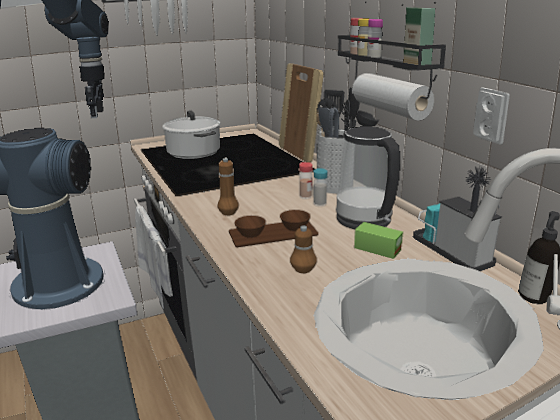

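View pics/top0.png

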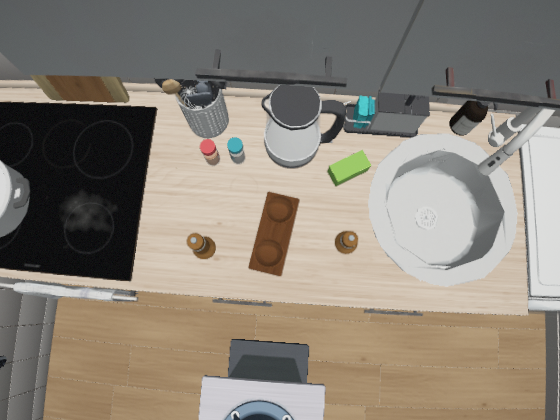

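View pics/wrist0.png

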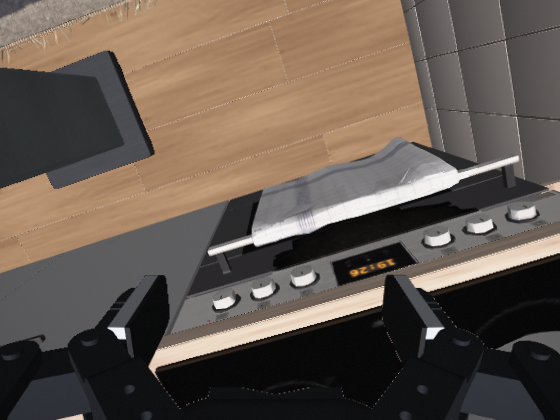

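The top view shows the tall mill at about (200,245), the stand cups at (280,208) back and (268,253) front, and the short mill at (347,242). The jars are at (209,150) and (236,147), and the carton is at (350,167). Next I measure positions from the depth maps.

```bash
cat >> h.py <<'E'
from scipy.optimize import least_squares
def circ(P):
    r=least_squares(lambda a:np.hypot(P[:,0]-a[0],P[:,1]-a[1])-a[2],[*P[:,:2].mean(0),.02],loss='soft_l1',f_scale=.001); return r.x
def sel(W,x,y,z):
    m=(W[...,0]>x[0])&(W[...,0]<x[1])&(W[...,1]>y[0])&(W[...,1]<y[1])&(W[...,2]>z[0])&(W[...,2]<z[1]); return W[m]
E
python3 - <<'E'
from h import *
T=cloud(load('top0'));S=cloud(load('side0'))
for n,(u,v) in dict(tallknob=(196,239),shortknob=(350,238),back=(280,208),front=(268,253),j1=(208,147),j2=(236,145),carton=(350,167),table=(320,270)).items(): print(n,np.round(T[v,u],4))
for n,(u,v) in dict(tallpost=(227,180),shortpost=(303,247)).items(): print(n,np.round(S[v,u],4))
E
```

```text
tallknob [0.4845 0.1796 0.1576]
shortknob [ 0.5201 -0.1882  0.1081]
back [ 0.6039 -0.0101  0.0206]
front [0.4797 0.0134 0.018 ]
j1 [0.7341 0.1874 0.1055]
j2 [0.7432 0.1145 0.1086]
carton [ 0.7235 -0.192   0.0534]
table [ 4.456e-01 -1.289e-01 -4.000e-04]
tallpost [0.4754 0.1624 0.1079]
shortpost [ 0.5122 -0.2093  0.0667]
```

```bash
python3 - <<'E'
from h import *
T=cloud(load('top0'));S=cloud(load('side0'))
for name,c in dict(tall=(.4845,.18),short=(.52,-.188)).items():
  for nm,W in (('top',T),('side',S)):
    P=sel(W,(c[0]-.05,c[0]+.05),(c[1]-.05,c[1]+.05),(.004,.2))
    print(name,nm,len(P),'zmax',P[:,2].max())
    for lo in np.arange(0.0,.17,.012):
        q=P[(P[:,2]>lo)&(P[:,2]<lo+.012)]
        if len(q)>12: print('  z',round(lo,3),len(q),np.round(circ(q),4), np.round(q[:,:2].mean(0),4))
# stand: plank top
for nm,W in (('top',T),('side',S)):
    P=sel(W,(.35,.75),(-.1,.12),(.009,.0145)); r=cv2.minAreaRect((P[:,:2]*1000).astype(np.float32)); print(nm,len(P),r)
    for c in ((.604,-.0101),(.4797,.0134)):
        Q=sel(W,(c[0]-.05,c[0]+.05),(c[1]-.05,c[1]+.05),(.040,.055)); print(' rim',len(Q),np.round(circ(Q),4),Q[:,2].max())
        Q=sel(W,(c[0]-.06,c[0]+.06),(c[1]-.06,c[1]+.06),(.0145,.02)); print(' floor',len(Q),np.round(circ(Q),4))
E
```

```text
tall top 578 zmax 0.16811261180377682
  z 0.0 44 [0.4866 0.1838 0.0508] [0.4716 0.1745]
  z 0.024 67 [0.4815 0.1849 0.0289] [0.4727 0.1725]
  z 0.036 93 [0.4817 0.1852 0.0252] [0.4751 0.1746]
  z 0.048 51 [0.482  0.1852 0.0208] [0.4746 0.1743]
  z 0.072 15 [0.4815 0.1845 0.0188] [0.4712 0.1742]
  z 0.084 16 [0.482  0.1848 0.0191] [0.4733 0.1713]
  z 0.096 16 [0.4824 0.1854 0.0197] [0.4734 0.1716]
  z 0.108 13 [0.4831 0.1853 0.0203] [0.4733 0.1711]
  z 0.12 21 [0.4822 0.1856 0.0197] [0.473  0.1736]
  z 0.132 19 [0.4817 0.1844 0.0187] [0.4733 0.1726]
  z 0.144 113 [0.4813 0.1849 0.0163] [0.4792 0.1823]
  z 0.156 97 [0.482  0.1866 0.0103] [0.4814 0.1852]
tall side 845 zmax 0.16411882594084465
  z 0.0 26 [0.4817 0.1845 0.0242] [0.4734 0.1653]
  z 0.012 59 [0.4815 0.1845 0.0293] [0.4737 0.1616]
  z 0.024 99 [0.4807 0.1835 0.0301] [0.4735 0.1621]
  z 0.036 87 [0.4812 0.1847 0.0258] [0.4746 0.1658]
  z 0.048 66 [0.4801 0.183  0.0206] [0.4756 0.1674]
  z 0.06 58 [0.4806 0.1821 0.0196] [0.4757 0.1689]
  z 0.072 58 [0.4802 0.1823 0.02  ] [0.4752 0.1676]
  z 0.084 57 [0.4792 0.1806 0.0185] [0.4
[... 1298 characters left out ...]
48 -0.206 ]
  z 0.084 104 [ 0.5221 -0.1934  0.0185] [ 0.5157 -0.2052]
  z 0.096 94 [ 0.5223 -0.1948  0.0112] [ 0.5195 -0.1984]
top 1056 ((602.4857177734375, 40.42272186279297), (194.59828186035156, 332.741943359375), 79.55976104736328)
 rim 225 [ 0.5949 -0.009   0.0369] 0.05202909981353721
 floor 253 [ 0.5704 -0.0083  0.0312]
 rim 243 [0.4769 0.0111 0.037 ] 0.05048375608842851
 floor 295 [0.4779 0.0101 0.0202]
side 847 ((598.1731567382812, 38.73589324951172), (195.10826110839844, 330.5984802246094), 81.37175750732422)
 rim 190 [ 0.5955 -0.012   0.0372] 0.049191304265103465
 floor 25 [ 0.5918 -0.0055  0.0289]
 rim 189 [0.4771 0.0078 0.0375] 0.04861742228180025
 floor 41 [0.4804 0.0082 0.0275]
```

```bash
cat >> h.py <<'E'
from scipy.spatial.transform import Rotation as Ro
def go(x,y,z):
    s=manip.sense(); R=Ro.from_quat(s['tool_rot']).as_matrix()
    print('t',s['t'],'tcp',np.round(s['tcp_pos'],4),'tool x',np.round(R[:,0],4),'z',np.round(R[:,2],4),'F',np.round(s['force'],1),'gap',round(s['finger_gap'],3))
    print('dp cm',np.round(R.T@(np.array([x,y,z])-s['tcp_pos'])*100,2),'roll to align',-np.arctan2(-R[1,0],-R[0,0]), 'wrist q',np.round(s['q'],2))
E
python3 - <<'E'
from h import *
go(.481,.1835,.25)
T=cloud(load('top0'));S=cloud(load('side0'))
for W in (T,S):
    P=sel(W,(.4,.95),(-.15,.15),(.12,.5)); print(P.min(0),P.max(0)); P=P[(P[:,2]<.35)&(P[:,2]>.17)]; print(P[:,0].min())
E
```

```text
t 0.15 tcp [0.1938 0.5936 0.2496] tool x [-9.505e-01  3.106e-01  3.000e-04] z [-8.0e-04 -1.5e-03 -1.0e+00] F [-0.6 -0.1 -0. ] gap 1.002
dp cm [-4.003e+01 -3.006e+01 -1.000e-02] roll to align 0.3158336742878426 wrist q [ 1.08  0.53  1.43  0.    1.18 -0.18]
[ 0.72969211 -0.14983148  0.12000234] [0.85493    0.14968002 0.26048574]
0.732960425695216
[ 0.72662887 -0.14999737  0.12002218] [0.94994357 0.14995791 0.49990725]
0.7303921918864087
```

```bash
sed -i 's/-np.arctan2(-R\[1,0\]/np.arctan2(-R[1,0]/' h.py
python3 -m creep '{"claw":[8.5,8.5,8.5,8.5,8.5,8.5,8.5,8.5,8.5,8.5,8.5,8.5],"dp":[[-2,-1.5,0],[-5.5,-4.1,0],[-9.5,-7.1,0],[-13.5,-10.1,0],[-17.5,-13.1,0],[-21.5,-16.1,0],[-25.5,-19.1,0],[-29.5,-22.1,0],[-33.5,-25.1,0],[-37,-27.8,0],[-39.2,-29.4,0],[-40,-30.1,0]],"roll":[0,-0.03,-0.07,-0.11,-0.15,-0.19,-0.23,-0.26,-0.29,-0.305,-0.314,-0.316]}' 30
python3 -m creep '{"claw":[8.5],"dp":[[0,0,0]],"roll":[0]}'
python3 - <<'E'
from h import *
snap('wrist','wrist1.png'); snap('top','top1.png')
go(.481,.1835,.121)
E
```

```text
t: 1.35
tcp_pos: [0.4825, 0.1815, 0.2502]
tool_rot: [0.002, 1.0, -0.0, 0.0]
force: [-0.2, -0.7, 0.5]
finger_gap: 0.998
t: 1.45
tcp_pos: [0.4812, 0.1829, 0.2501]
tool_rot: [0.001, 1.0, 0.0, -0.0]
force: [-0.0, 0.8, 0.2]
finger_gap: 0.995
t 1.55 tcp [0.4797 0.1845 0.2501] tool x [-1.0e+00 -5.0e-04  1.5e-03] z [-1.5e-03  5.0e-04 -1.0e+00] F [-0.5  0.5  0.3] gap 0.997
dp cm [-0.15 -0.11 12.91] roll to align 0.00047787804588664387 wrist q [ 0.15  0.38  1.71  0.    1.06 -1.42]
```

View pics/wrist1.png

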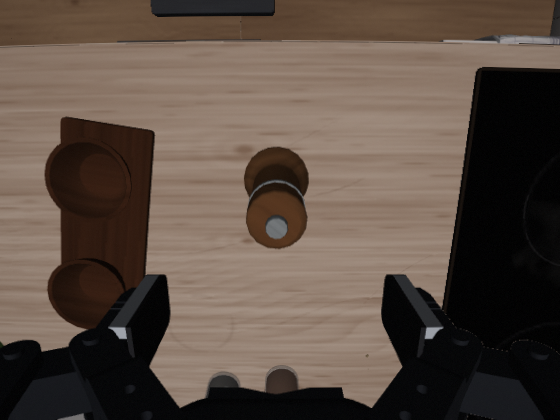

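The wrist picture shows the tall mill at (277,227), centred between the jaws (column 276). I'll check this against the wrist depth.

```bash
python3 - <<'E'
from h import *
W=cloud(load('wrist1'))
P=sel(W,(.43,.53),(.13,.23),(.004,.2))
for lo in np.arange(0.0,.17,.012):
    q=P[(P[:,2]>lo)&(P[:,2]<lo+.012)]
    if len(q)>12: print('  z',round(lo,3),len(q),np.round(circ(q),4))
for c in ((.604,-.0101),(.4797,.0134)):
    Q=sel(W,(c[0]-.05,c[0]+.05),(c[1]-.05,c[1]+.05),(.040,.050)); print(' rim',len(Q),np.round(circ(Q),4),Q[:,2].max())
E
```

```text
z 0.012 13 [0.482  0.1837 0.0303]
  z 0.024 446 [0.482  0.1838 0.0292]
  z 0.036 616 [0.4826 0.1838 0.0256]
  z 0.048 318 [0.4826 0.1838 0.0219]
  z 0.06 106 [0.4816 0.1838 0.0199]
  z 0.072 113 [0.4815 0.1838 0.0198]
  z 0.084 130 [0.4815 0.1838 0.0198]
  z 0.096 140 [0.4815 0.1838 0.0197]
  z 0.108 112 [0.4818 0.1838 0.02  ]
  z 0.12 274 [0.4819 0.1839 0.0202]
  z 0.132 213 [0.4818 0.1838 0.0199]
  z 0.144 1439 [0.4808 0.1839 0.0167]
  z 0.156 1442 [0.4831 0.1838 0.0101]
 rim 1231 [ 0.5958 -0.008   0.037 ] 0.04869037221196748
 rim 1992 [0.4782 0.0119 0.0369] 0.04880598325726128
```

```bash

python3 -m creep '{"claw":[8.5,8.5,8.5,8.5,8.5,8.5,8.5],"dp":[[-0.1,0,1],[-0.2,0,3.5],[-0.2,0,6.5],[-0.2,0,9.5],[-0.2,0,11.8],[-0.2,0,12.7],[-0.2,0,12.8]],"roll":[0,0,0,0,0,0,0]}'
python3 - <<'E'
from h import *
go(.4818,.1838,.121); snap('side','side2.png')
E
```

```text
t: 2.25
tcp_pos: [0.4814, 0.1845, 0.121]
tool_rot: [-0.001, 1.0, -0.0, -0.002]
force: [0.1, 0.1, 0.0]
finger_gap: 0.996
t 2.25 tcp [0.4814 0.1845 0.121 ] tool x [-1.     -0.0018  0.0032] z [-3.2e-03 -4.0e-04 -1.0e+00] F [0.1 0.1 0. ] gap 0.996
dp cm [-0.04 -0.07 -0.  ] roll to align 0.0018043636375102137 wrist q [ 0.15  0.58  1.82  0.    0.74 -1.42]
```

View pics/side2.png

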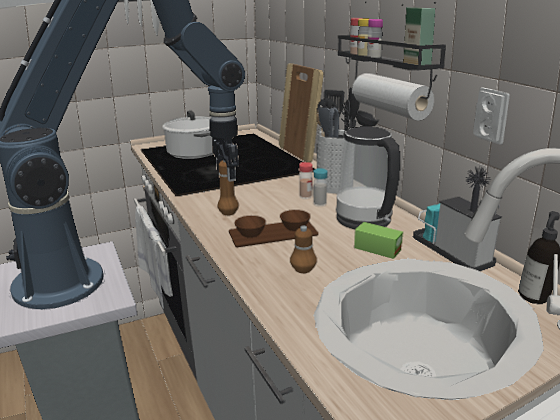

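The gripper straddles the tall mill at about (227,170) and nothing has been touched. Closing.

```bash

python3 -m creep '{"claw":[6,5,4.5,4.2,3.9,3.6,3.4,3.4,3.4,3.4],"dp":[[0,-0.05,0],[0,-0.05,0],[0,-0.05,0],[0,-0.05,0],[0,-0.05,0],[0,-0.05,0],[0,-0.05,0],[0,-0.05,0],[0,-0.05,0],[0,-0.05,0]],"roll":[0,0,0,0,0,0,0,0,0,0]}' 40
python3 - <<'E'
from h import *
go(.4818,.1838,.121); 
E
```

```text
t: 3.3
tcp_pos: [0.4833, 0.1833, 0.1231]
tool_rot: [-0.0, 1.0, 0.0, 0.001]
force: [-0.5, -0.4, 6.0]
finger_gap: 0.458
t 3.3 tcp [0.4833 0.1833 0.1231] tool x [-1.     -0.     -0.0015] z [ 1.5e-03  3.0e-04 -1.0e+00] F [-0.5 -0.4  6. ] gap 0.458
dp cm [0.15 0.05 0.21] roll to align 2.170735565718474e-05 wrist q [ 0.15  0.58  1.82  0.    0.74 -1.42]
```

```bash

python3 -m creep '{"claw":[3.4,3.4,3.4,3.4,3.4,3.4,3.4,3.4],"dp":[[0,0,-0.3],[0,0,-1],[0,0,-2.2],[0,0,-4],[0,0,-6],[0,0,-7.5],[0,0,-8.3],[0,0,-8.5]],"roll":[0,0,0,0,0,0,0,0]}' 40
python3 - <<'E'
from h import *
go(.5956,-.009,.21); s=snap('wrist','wrist3.png'); snap('side','side3.png')
E
```

```text
t: 4.1
tcp_pos: [0.4832, 0.1833, 0.2086]
tool_rot: [-0.0, 1.0, 0.0, 0.001]
force: [0.9, 0.4, -3.0]
finger_gap: 0.461
t 4.1 tcp [0.4832 0.1833 0.2086] tool x [-1.0e+00 -3.0e-04 -2.2e-03] z [ 2.2e-03  3.0e-04 -1.0e+00] F [ 0.9  0.4 -3. ] gap 0.461
dp cm [-11.24 -19.23  -0.13] roll to align 0.0002573475952378966 wrist q [ 0.15  0.44  1.75 -0.    0.95 -1.42]
```

View pics/side3.png

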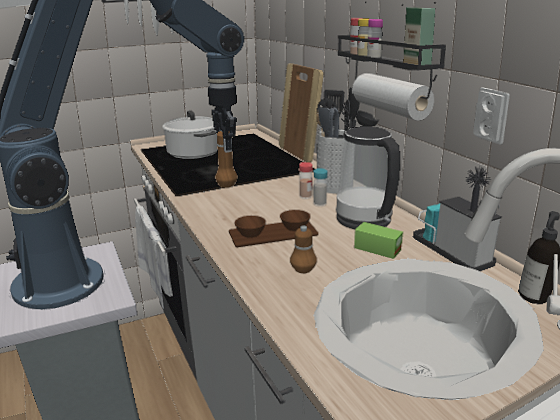

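View pics/wrist3.png

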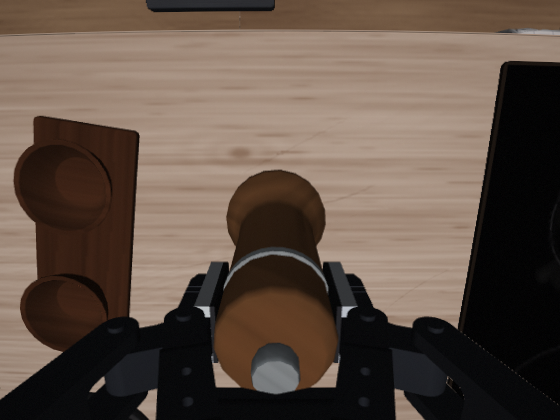

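The mill hangs upright in the jaws, at (225,165) in the side view, with the pads straddling the ring. I'll measure its axis and foot height, and compute the remaining offset to the cup.

```bash
python3 - <<'E'
from h import *
for n in ('wrist3','side3'):
    W=cloud(load(n))
    P=sel(W,(.44,.53),(.14,.23),(.06,.3)); print(n,P[:,2].min(),P[:,2].max())
    for lo in np.arange(0.08,.26,.012):
        q=P[(P[:,2]>lo)&(P[:,2]<lo+.012)]
        if len(q)>12: print('  z',round(lo,3),len(q),np.round(circ(q),4))
    for c in ((.604,-.0101),(.4797,.0134)):
        Q=sel(W,(c[0]-.05,c[0]+.05),(c[1]-.05,c[1]+.05),(.040,.050)); print(' rim',len(Q),np.round(circ(Q),4),Q[:,2].max())
E
```

```text
wrist3 0.10661291778039464 0.2796720104418134
  z 0.104 350 [0.4816 0.1839 0.0305]
  z 0.116 1794 [0.4818 0.1838 0.0276]
  z 0.128 1284 [0.4821 0.1838 0.0229]
  z 0.14 539 [0.4819 0.1838 0.0202]
  z 0.152 496 [0.4816 0.1838 0.0198]
  z 0.164 588 [0.4817 0.1838 0.0198]
  z 0.176 712 [0.4817 0.1838 0.0198]
  z 0.188 1194 [0.4896 0.1837 0.0272]
  z 0.2 2243 [0.5019 0.1837 0.0387]
  z 0.212 2801 [0.5021 0.1837 0.0387]
  z 0.224 4452 [0.4854 0.1837 0.0231]
  z 0.236 15365 [0.6032 0.1846 0.1315]
  z 0.248 5891 [1284.4994    5.9369 1284.0364]
 rim 1577 [ 0.5957 -0.0078  0.0372] 0.04857052048278473
 rim 2578 [0.4782 0.0121 0.0369] 0.04918225188118726
side3 0.0818652651057145 0.29970347021323696
  z 0.08 28 [0.483  0.1878 0.0266]
  z 0.092 59 [0.4797 0.1807 0.026 ]
  z 0.104 94 [0.4799 0.1832 0.0307]
  z 0.116 99 [0.4807 0.1829 0.0268]
  z 0.128 80 [0.4802 0.1829 0.0219]
  z 0.14 60 [0.48   0.1836 0.0198]
  z 0.152 62 [0.4799 0.1824 0.0201]
  z 0.164 63 [0.48   0.1821 0.0193]
  z 0.176 62 [0.4802 0.1815 0.019 ]
  z 0.188 53 [0.4929 0.185  0.0325]
  z 0.2 61 [0.5071 0.1895 0.0472]
  z 0.212 68 [0.5002 0.1858 0.0398]
  z 0.224 54 [0.5131 0.1865 0.051 ]
  z 0.236 63 [1.2797 0.1858 0.8103]
  z 0.248 43 [0.4799 0.1791 0.0259]
 rim 186 [ 0.5954 -0.012   0.0373] 0.04929158702839083
 rim 192 [0.4771 0.008  0.0375] 0.04891685903866011
```

```bash

python3 -m creep '{"claw":[3.4,3.4,3.4,3.4,3.4,3.4,3.4,3.4,3.4,3.4,3.4],"dp":[[-0.4,-0.7,0],[-1.5,-2.5,0],[-3,-5.1,0],[-4.6,-7.8,0],[-6.2,-10.5,0],[-7.8,-13.2,0],[-9.4,-15.9,0],[-10.6,-17.9,0],[-11.2,-19,0],[-11.4,-19.3,0],[-11.4,-19.3,0]],"roll":[0,0,0,0,0,0,0,0,0,0,0]}' 40
python3 - <<'E'
from h import *
go(.5956,-.009,.21); snap('wrist','wrist4.png'); snap('side','side4.png')
for n in ('wrist4','side4'):
    W=cloud(load(n))
    P=sel(W,(.54,.65),(-.06,.05),(.06,.3))
    for lo in np.arange(0.08,.19,.012):
        q=P[(P[:,2]>lo)&(P[:,2]<lo+.012)]
        if len(q)>12: print('  z',round(lo,3),len(q),np.round(circ(q),4))
    for c in ((.604,-.0101),(.4797,.0134)):
        Q=sel(W,(c[0]-.05,c[0]+.05),(c[1]-.05,c[1]+.05),(.040,.050)); print(' rim',len(Q),np.round(circ(Q),4),Q[:,2].max())
E
```

```text
t: 5.3
tcp_pos: [0.5962, -0.0097, 0.2066]
tool_rot: [0.0, 1.0, 0.0, -0.001]
force: [-0.2, 0.7, -3.4]
finger_gap: 0.459
t 5.3 tcp [ 0.5962 -0.0097  0.2066] tool x [-1.0e+00  4.0e-04  1.9e-03] z [-1.9e-03  8.0e-04 -1.0e+00] F [-0.2  0.7 -3.4] gap 0.459
dp cm [ 0.06  0.07 -0.34] roll to align -0.00035106485893042857 wrist q [-0.2   0.54  1.55  0.    1.05 -1.77]
  z 0.104 656 [ 0.594 -0.009  0.03 ]
  z 0.116 1687 [ 0.5946 -0.009   0.0269]
  z 0.128 1170 [ 0.595  -0.0091  0.0226]
  z 0.14 518 [ 0.5946 -0.0091  0.0201]
  z 0.152 496 [ 0.5944 -0.0091  0.0198]
  z 0.164 612 [ 0.5945 -0.0091  0.0198]
  z 0.176 756 [ 0.5946 -0.0092  0.0198]
  z 0.188 1342 [ 0.6087 -0.0092  0.033 ]
 rim 1300 [ 0.5978 -0.0093  0.0376] 0.04855254301031345
 rim 2500 [0.4792 0.0104 0.0365] 0.04881847615489048
  z 0.08 29 [ 0.5934 -0.0108  0.02  ]
  z 0.092 62 [ 0.5937 -0.0106  0.0261]
  z 0.104 109 [ 0.5933 -0.0093  0.0299]
  z 0.116 121 [ 0.593  -0.0105  0.0254]
  z 0.128 90 [ 0.5931 -0.0099  0.0209]
  z 0.14 68 [ 0.5926 -0.0105  0.0192]
  z 0.152 74 [ 0.5927 -0.0108  0.0188]
  z 0.164 73 [ 0.593  -0.0104  0.0193]
  z 0.176 68 [ 0.5938 -0.01    0.0198]
  z 0.188 79 [ 0.609  -0.0085  0.0341]
 rim 191 [ 0.5957 -0.0118  0.0374] 0.04865926518130962
 rim 196 [0.4772 0.008  0.0372] 0.04874083917519426
```

View pics/side4.png

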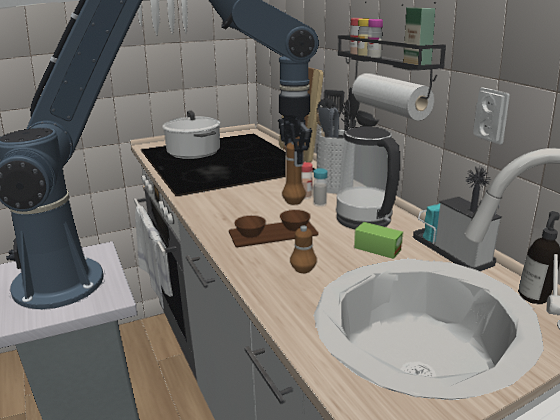

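View pics/wrist4.png

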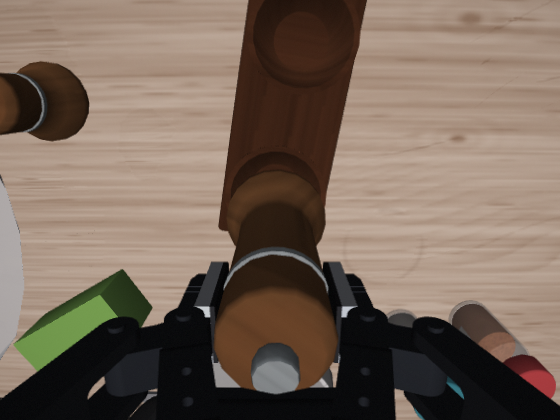

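The mill (293,175 in the side view) is over the back cup. Both cameras put it about 2.5 mm short in x, so I correct that while lowering most of the way.

```bash

python3 -m creep '{"claw":[3.4,3.4,3.4,3.4,3.4,3.4,3.4,3.4],"dp":[[-0.1,0,0.4],[-0.25,-0.05,1.2],[-0.25,-0.05,2.4],[-0.25,-0.05,3.6],[-0.25,-0.05,4.6],[-0.25,-0.05,5.3],[-0.25,-0.05,5.6],[-0.25,-0.05,5.6]],"roll":[0,0,0,0,0,0,0,0]}' 40
python3 - <<'E'
from h import *
go(.5956,-.009,.14);snap('wrist','wrist5.png'); snap('side','side5.png')
for n in ('wrist5','side5'):
    W=cloud(load(n))
    P=sel(W,(.54,.65),(-.06,.05),(.055,.3))
    for lo in np.arange(0.06,.125,.012):
        q=P[(P[:,2]>lo)&(P[:,2]<lo+.012)]
        if len(q)>12: print('  z',round(lo,3),len(q),np.round(circ(q),4))
    for c in ((.4797,.0134),):
        Q=sel(W,(c[0]-.05,c[0]+.05),(c[1]-.05,c[1]+.05),(.040,.050)); print(' rim',len(Q),np.round(circ(Q),4),Q[:,2].max())
E
```

```text
t: 6.2
tcp_pos: [0.5991, -0.0102, 0.1507]
tool_rot: [-0.0, 1.0, 0.0, -0.001]
force: [-0.4, -0.3, -3.7]
finger_gap: 0.463
t 6.2 tcp [ 0.5991 -0.0102  0.1507] tool x [-1.e+00 -1.e-04  1.e-03] z [-1.e-03  2.e-04 -1.e+00] F [-0.4 -0.3 -3.7] gap 0.463
dp cm [0.35 0.12 1.07] roll to align 9.730487505564809e-05 wrist q [-0.2   0.62  1.59  0.    0.94 -1.77]
  z 0.06 1709 [ 0.5976 -0.0097  0.0269]
  z 0.072 1158 [ 0.5978 -0.0097  0.0225]
  z 0.084 523 [ 0.5975 -0.0097  0.02  ]
  z 0.096 489 [ 0.5974 -0.0097  0.0198]
  z 0.108 610 [ 0.5974 -0.0097  0.0198]
  z 0.12 749 [ 0.5975 -0.0098  0.0198]
 rim 2954 [0.4792 0.0103 0.0365] 0.04916561837929074
  z 0.06 120 [ 0.5974 -0.0101  0.0269]
  z 0.072 90 [ 0.5976 -0.0109  0.0219]
  z 0.084 72 [ 0.5974 -0.01    0.0197]
  z 0.096 72 [ 0.5974 -0.0108  0.0196]
  z 0.108 68 [ 0.5975 -0.0117  0.0193]
  z 0.12 66 [ 0.5983 -0.0101  0.0202]
 rim 190 [0.4772 0.0081 0.0375] 0.04915357091463222
```

```bash

python3 -m creep '{"claw":[3.4,3.4,3.4,3.4,3.4,3.4,3.4],"dp":[[0.05,-0.05,0.1],[0.05,-0.05,0.3],[0.05,-0.05,0.5],[0.05,-0.05,0.7],[0.05,-0.05,0.8],[0.05,-0.05,0.9],[0.05,-0.05,0.9]],"roll":[0,0,0,0,0,0,0]}' 40
python3 -m creep '{"claw":[3.4,3.4],"dp":[[0,0,0.05],[0,0,0.1]],"roll":[0,0]}'
python3 -m creep '{"claw":[3.4,3.4],"dp":[[0,0,0.05],[0,0,0.1]],"roll":[0,0]}'
```

```text
t: 7.0
tcp_pos: [0.5988, -0.0107, 0.1421]
tool_rot: [-0.0, 1.0, 0.0, -0.0]
force: [-0.2, 0.1, -3.1]
finger_gap: 0.459
t: 7.2
tcp_pos: [0.5989, -0.0107, 0.1413]
tool_rot: [-0.0, 1.0, -0.0, 0.0]
force: [-0.4, 0.0, -3.6]
finger_gap: 0.465
t: 7.4
tcp_pos: [0.5989, -0.0108, 0.1403]
tool_rot: [-0.0, 1.0, -0.0, 0.0]
force: [-0.2, -1.2, -3.1]
finger_gap: 0.46
```

```bash

python3 -m creep '{"claw":[3.4,3.4],"dp":[[0,0,0.05],[0,0,0.1]],"roll":[0,0]}'
python3 -m creep '{"claw":[3.4,3.4],"dp":[[0,0,0.05],[0,0,0.1]],"roll":[0,0]}'
python3 - <<'E'
from h import *
go(.5956,-.009,.14);snap('side','side6.png')
W=cloud(load('side6'))
P=sel(W,(.54,.65),(-.06,.05),(.055,.3))
for lo in np.arange(0.06,.125,.012):
        q=P[(P[:,2]>lo)&(P[:,2]<lo+.012)]
        if len(q)>12: print('  z',round(lo,3),len(q),np.round(circ(q),4))
E
```

```text
t: 7.6
tcp_pos: [0.5992, -0.0107, 0.1402]
tool_rot: [-0.0, 1.0, -0.0, 0.0]
force: [-1.4, 0.7, 6.2]
finger_gap: 0.461
t: 7.8
tcp_pos: [0.5994, -0.0107, 0.1402]
tool_rot: [-0.0, 1.0, -0.0, 0.001]
force: [-2.5, 0.7, 10.1]
finger_gap: 0.459
t 7.8 tcp [ 0.5994 -0.0107  0.1402] tool x [-1.0e+00 -3.0e-04 -1.8e-03] z [ 1.8e-03 -3.0e-04 -1.0e+00] F [-2.5  0.7 10.1] gap 0.459
dp cm [0.38 0.17 0.02] roll to align 0.00027826780386443385 wrist q [-0.2   0.63  1.59  0.    0.91 -1.78]
  z 0.06 88 [ 0.5961 -0.0117  0.0221]
  z 0.072 79 [ 0.5974 -0.0101  0.0205]
  z 0.084 64 [ 0.598  -0.0094  0.0206]
  z 0.096 72 [ 0.5967 -0.0116  0.0192]
  z 0.108 69 [ 0.5974 -0.0114  0.0197]
  z 0.12 57 [ 0.6065 -0.0097  0.028 ]
```

Contact came at the expected seat height. I'll relieve the load and release.

```bash

python3 -m creep '{"claw":[3.4,3.4,3.4,3.4],"dp":[[0.05,0,-0.05],[0.1,0,-0.1],[0.1,0,-0.1],[0.1,0,-0.1]],"roll":[0,0,0,0]}' 20
python3 -m creep '{"claw":[4.1,4.3,4.6,5,5.6,6.4,7.4,8.5,8.5,8.5],"dp":[[0,0,0],[0,0,0],[0,0,0],[0,0,0],[0,0,0],[0,0,0],[0,0,0],[0,0,0],[0,0,0],[0,0,0]],"roll":[0,0,0,0,0,0,0,0,0,0]}'
python3 - <<'E'
from h import *
go(.5956,-.009,.14);snap('side','side7.png');snap('wrist','wrist7.png')
for n in ('wrist7','side7'):
    W=cloud(load(n))
    P=sel(W,(.54,.65),(-.06,.05),(.055,.3))
    for lo in np.arange(0.06,.16,.012):
        q=P[(P[:,2]>lo)&(P[:,2]<lo+.012)]
        if len(q)>12: print('  z',round(lo,3),len(q),np.round(circ(q),4))
E
```

```text
t: 8.25
tcp_pos: [0.5988, -0.0108, 0.1402]
tool_rot: [-0.0, 1.0, -0.0, 0.001]
force: [-0.7, 0.6, 6.0]
finger_gap: 0.458
t: 9.25
tcp_pos: [0.5979, -0.0108, 0.1394]
tool_rot: [-0.0, 1.0, -0.0, 0.0]
force: [-0.3, -0.3, -0.3]
finger_gap: 0.993
t 9.25 tcp [ 0.5979 -0.0108  0.1394] tool x [-1.e+00 -1.e-04 -1.e-04] z [ 1.e-04 -0.e+00 -1.e+00] F [-0.3 -0.3 -0.3] gap 0.993
dp cm [ 0.23  0.18 -0.06] roll to align 0.00014948043986809698 wrist q [-0.2   0.63  1.6  -0.    0.91 -1.78]
  z 0.06 1268 [ 0.5975 -0.0102  0.0229]
  z 0.072 562 [ 0.5973 -0.0102  0.0202]
  z 0.084 497 [ 0.5971 -0.0102  0.0198]
  z 0.096 594 [ 0.5971 -0.0102  0.0198]
  z 0.108 755 [ 0.5971 -0.0102  0.0198]
  z 0.12 920 [ 0.5971 -0.0102  0.0198]
  z 0.132 2433 [ 0.6365 -0.0101  0.0582]
  z 0.144 3741 [ 0.6513 -0.0076  0.0728]
  z 0.156 5245 [ 0.6623 -0.0081  0.0829]
  z 0.06 95 [ 0.5964 -0.0112  0.0222]
  z 0.072 71 [ 0.5971 -0.011   0.0199]
  z 0.084 75 [ 0.5968 -0.0102  0.02  ]
  z 0.096 66 [ 0.5963 -0.0113  0.0197]
  z 0.108 66 [ 0.5968 -0.0107  0.0195]
  z 0.12 59 [ 0.5964 -0.0117  0.0187]
  z 0.132 77 [ 6.194e-01 -6.000e-04  4.320e-02]
  z 0.144 89 [ 0.7797 -0.0137  0.1962]
  z 0.156 107 [ 0.6086 -0.0009  0.0348]
```

View pics/side7.png

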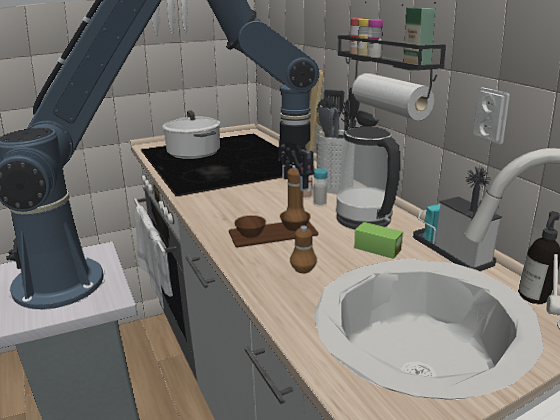

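View pics/wrist7.png

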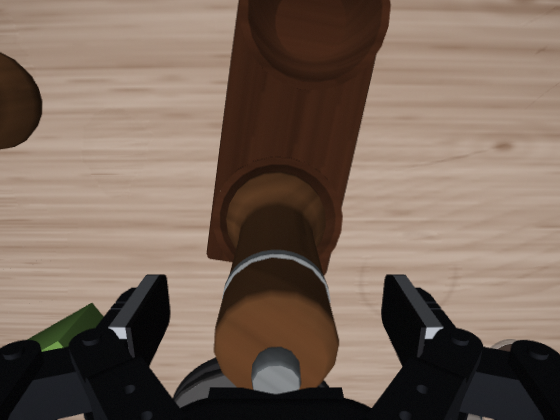

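The tall mill stands upright in the back cup: side view (293,210), wrist view with the foot inside the rim at (277,215). The jaws are clear, so I rise and go over the short mill.

```bash

python3 -m creep '{"claw":[8.5,8.5,8.5,8.5,8.5,8.5,8.5,8.5,8.5,8.5,8.5,8.5],"dp":[[0,0,-0.5],[0,0,-2],[0,0,-4.5],[0,0,-7.5],[0,0,-10],[0.5,-1.2,-11],[1.8,-4.2,-11],[3.3,-7.9,-11],[4.8,-11.5,-11],[6.3,-15.1,-11],[7.3,-17.5,-11],[7.6,-18.1,-11]],"roll":[0,0,0,0,0,0,0,0,0,0,0,0]}' 20
python3 -m creep '{"claw":[8.5],"dp":[[0,0,0]],"roll":[0]}'
python3 - <<'E'
from h import *
snap('wrist','wrist8.png');snap('side','side8.png');snap('top','top8.png');go(.522,-.192,.25)
for n in ('wrist8','side8'):
    W=cloud(load(n))
    for X,Y in (((.48,.57),(-.24,-.14)),((.55,.64),(-.05,.04))):
      P=sel(W,X,Y,(.012,.19));print(n,P[:,2].max() if len(P) else 0)
      for lo in np.arange(0.012,.18,.012):
        q=P[(P[:,2]>lo)&(P[:,2]<lo+.012)]
        if len(q)>12: print('  z',round(lo,3),len(q),np.round(circ(q),4))
    Q=sel(W,(.43,.53),(-.04,.06),(.040,.050)); print(' rim',len(Q),np.round(circ(Q),4) if len(Q) else 0)
E
```

```text
t: 10.55
tcp_pos: [0.5201, -0.1948, 0.2488]
tool_rot: [0.002, 1.0, -0.0, -0.001]
force: [0.6, -0.4, -0.9]
finger_gap: 0.995
t: 10.65
tcp_pos: [0.5209, -0.1927, 0.2488]
tool_rot: [0.001, 1.0, 0.0, -0.001]
force: [-0.0, 0.0, -0.2]
finger_gap: 0.996
t 10.8 tcp [ 0.5219 -0.1907  0.2491] tool x [-1.0e+00 -1.1e-03  4.0e-04] z [-4.e-04  7.e-04 -1.e+00] F [ 0.4 -0.   0.2] gap 0.993
dp cm [-0.01 -0.13 -0.09] roll to align 0.0011434021157517577 wrist q [-0.55  0.44  1.61  0.    1.1  -2.12]
wrist8 0.11070165334142985
  z 0.024 465 [ 0.5232 -0.1922  0.0293]
  z 0.036 617 [ 0.5237 -0.1923  0.0257]
  z 0.048 307 [ 0.5237 -0.1922  0.022 ]
  z 0.06 137 [ 0.5228 -0.1922  0.0202]
  z 0.072 124 [ 0.5227 -0.1922  0.0198]
  z 0.084 485 [ 0.5223 -0.1922  0.0185]
  z 0.096 1331 [ 0.5228 -0.1922  0.0126]
  z 0.108 156 [ 0.5222 -0.1924  0.0044]
wrist8 0.1836237163360322
  z 0.012 1844 [0.6024 0.0017 0.0485]
  z 0.024 136 [ 0.5946 -0.0133  0.03  ]
  z 0.036 1679 [ 0.5968 -0.0097  0.0361]
  z 0.048 973 [ 0.5976 -0.0104  0.0276]
  z 0.06 703 [ 0.5975 -0.0103  0.0226]
  z 0.072 427 [ 0.5975 -0.0105  0.02  ]
  z 
[... 589 characters left out ...]
224 -0.1931  0.0195]
  z 0.084 107 [ 0.5221 -0.1935  0.0187]
  z 0.096 94 [ 0.5207 -0.1941  0.0114]
side8 0.1807147221009166
  z 0.012 152 [0.5997 0.0018 0.0436]
  z 0.024 68 [ 0.5971 -0.0087  0.036 ]
  z 0.036 190 [ 0.5962 -0.0106  0.0368]
  z 0.048 115 [ 0.5962 -0.0118  0.0267]
  z 0.06 93 [ 0.5968 -0.0112  0.0221]
  z 0.072 75 [ 0.5969 -0.011   0.0197]
  z 0.084 69 [ 0.5971 -0.009   0.0208]
  z 0.096 68 [ 0.5967 -0.012   0.0193]
  z 0.108 71 [ 0.5965 -0.0113  0.0193]
  z 0.12 71 [ 0.5969 -0.0114  0.0195]
  z 0.132 70 [ 0.5967 -0.0123  0.0193]
  z 0.144 73 [ 0.5966 -0.0116  0.0195]
  z 0.156 78 [ 0.5965 -0.0129  0.0185]
  z 0.168 61 [ 0.5919 -0.0194  0.0088]
 rim 194 [0.4772 0.0077 0.0374]
```

View pics/side8.png

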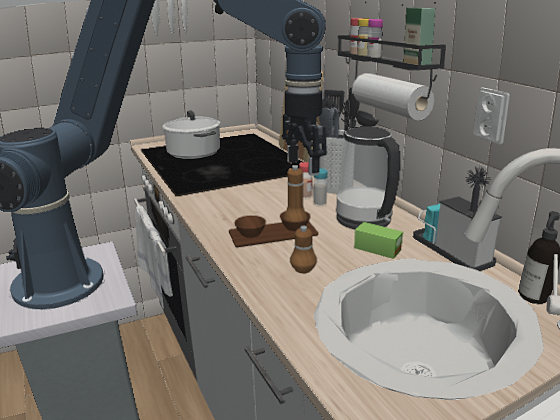

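View pics/wrist8.png

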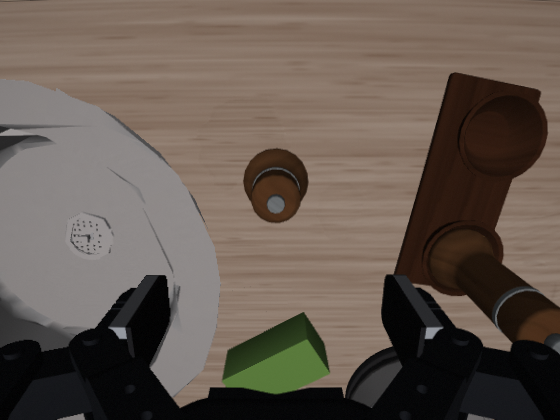

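The tall mill is upright in the back cup, with its top at z about 0.182. The short mill is centred at (276,190) in the wrist view and the carton is clear at (280,350). Descending.

```bash

python3 -m creep '{"claw":[8.5,8.5,8.5,8.5,8.5,8.5,8.5,8.5,8.5],"dp":[[0,0,1],[-0.1,-0.15,3.5],[-0.1,-0.15,7],[-0.1,-0.15,10.5],[-0.1,-0.15,13.5],[-0.1,-0.15,15.8],[-0.1,-0.15,17],[-0.1,-0.15,17.4],[-0.1,-0.15,17.4]],"roll":[0,0,0,0,0,0,0,0,0]}' 40
python3 -m creep '{"claw":[6,5,4.5,4.2,3.9,3.6,3.4,3.4,3.4,3.4],"dp":[[0,0,0],[0,0,0],[0,0,0],[0,0,0],[0,0,0],[0,0,0],[0,0,0],[0,0,0],[0,0,0],[0,0,0]],"roll":[0,0,0,0,0,0,0,0,0,0]}' 40
python3 - <<'E'
from h import *
go(.5229,-.1922,.075)
E
```

```text
t: 11.7
tcp_pos: [0.5231, -0.1929, 0.0751]
tool_rot: [-0.0, 1.0, 0.0, -0.0]
force: [0.4, -0.7, 0.1]
finger_gap: 0.998
t: 12.7
tcp_pos: [0.5232, -0.1932, 0.0762]
tool_rot: [-0.0, 1.0, -0.0, 0.0]
force: [-0.0, 2.3, 6.3]
finger_gap: 0.458
t 12.7 tcp [ 0.5232 -0.1932  0.0762] tool x [-1.    -0.    -0.001] z [ 1.e-03 -2.e-04 -1.e+00] F [-0.   2.3  6.3] gap 0.458
dp cm [0.03 0.1  0.12] roll to align 4.938212303023462e-05 wrist q [-0.55  0.7   1.73  0.    0.71 -2.13]
```

```bash

python3 -m creep '{"claw":[3.4,3.4,3.4,3.4,3.4,3.4,3.4,3.4],"dp":[[0,0,-0.3],[0,0,-1],[0,0,-2.2],[0,0,-4],[0,0,-6],[0,0,-7.5],[0,0,-8.3],[0,0,-8.5]],"roll":[0,0,0,0,0,0,0,0]}' 40
python3 -m creep '{"claw":[3.4,3.4,3.4,3.4,3.4,3.4,3.4,3.4,3.4,3.4,3.4],"dp":[[0.1,0.6,0],[0.5,2.3,0],[1.1,4.9,0],[1.7,7.6,0],[2.3,10.3,0],[2.9,13,0],[3.5,15.7,0],[4,18,0],[4.4,19.6,0],[4.5,20.1,0],[4.5,20.1,0]],"roll":[0,0,0,0,0,0,0,0,0,0,0]}'
python3 - <<'E'
from h import *
snap('wrist','wrist9.png');snap('side','side9.png');go(.479,.009,.16)
for n in ('wrist9','side9'):
    W=cloud(load(n))
    P=sel(W,(.43,.53),(-.04,.06),(.06,.2))
    for lo in np.arange(0.08,.16,.012):
        q=P[(P[:,2]>lo)&(P[:,2]<lo+.012)]
        if len(q)>12: print('  z',round(lo,3),len(q),np.round(circ(q),4))
    Q=sel(W,(.43,.53),(-.04,.06),(.040,.050)); print(' rim',len(Q),np.round(circ(Q),4) if len(Q) else 0)
E
```

```text
t: 13.5
tcp_pos: [0.5233, -0.1936, 0.1617]
tool_rot: [-0.0, 1.0, -0.001, 0.001]
force: [0.5, 0.5, -2.8]
finger_gap: 0.456
t: 14.6
tcp_pos: [0.4768, 0.009, 0.1599]
tool_rot: [-0.001, 1.0, 0.0, -0.001]
force: [-0.2, -0.1, -3.4]
finger_gap: 0.457
t 14.7 tcp [0.478  0.0076 0.1601] tool x [-1.e+00 -5.e-04 -1.e-04] z [ 1.e-04 -3.e-04 -1.e+00] F [ 0.6 -0.2 -2.3] gap 0.46
dp cm [-0.1   0.14  0.01] roll to align 0.00046590594358275145 wrist q [-0.22  0.48  1.88 -0.    0.78 -1.79]
  z 0.104 966 [0.4759 0.0098 0.0301]
  z 0.116 2545 [0.4766 0.0098 0.0271]
  z 0.128 1894 [0.4767 0.0097 0.0226]
  z 0.14 1521 [0.4845 0.0094 0.0276]
  z 0.152 2241 [0.5003 0.0095 0.0423]
 rim 1758 [0.4786 0.0106 0.0373]
  z 0.08 30 [0.4758 0.0074 0.0203]
  z 0.092 65 [0.4768 0.0089 0.0274]
  z 0.104 116 [0.4766 0.0083 0.0301]
  z 0.116 123 [0.4766 0.0071 0.0258]
  z 0.128 85 [0.4771 0.0079 0.0223]
  z 0.14 66 [0.4945 0.0105 0.0378]
  z 0.152 78 [0.4945 0.0079 0.0372]
 rim 196 [0.4771 0.0077 0.0374]
```

View pics/side9.png

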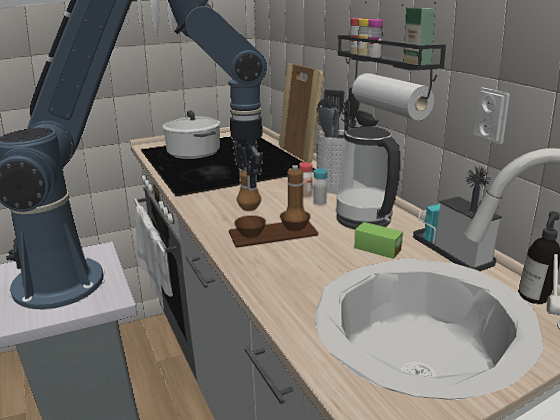

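View pics/wrist9.png

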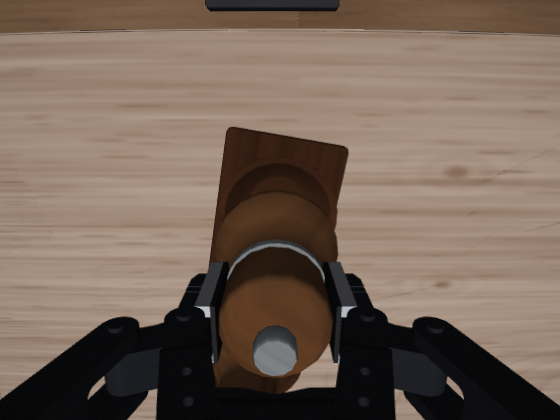

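The short mill is over the front cup (side view 248,190; wrist view aligned at column 276). It is within about 1 mm, so I lower it.

```bash

python3 -m creep '{"claw":[3.4,3.4,3.4,3.4,3.4,3.4,3.4,3.4],"dp":[[-0.05,0,0.4],[-0.1,0.02,1.2],[-0.1,0.02,2.4],[-0.1,0.02,3.6],[-0.1,0.02,4.6],[-0.1,0.02,5.2],[-0.1,0.02,5.5],[-0.1,0.02,5.5]],"roll":[0,0,0,0,0,0,0,0]}' 40
python3 -m creep '{"claw":[3.4,3.4,3.4,3.4,3.4],"dp":[[0,0,0.2],[0,0,0.4],[0,0,0.6],[0,0,0.8],[0,0,0.8]],"roll":[0,0,0,0,0]}'
python3 -m creep '{"claw":[3.4,3.4],"dp":[[0,0,0.1],[0,0,0.2]],"roll":[0,0]}'
python3 -m creep '{"claw":[3.4,3.4],"dp":[[0,0,0.05],[0,0,0.1]],"roll":[0,0]}'
```

```text
t: 15.5
tcp_pos: [0.4787, 0.0079, 0.1049]
tool_rot: [0.0, 1.0, 0.0, -0.0]
force: [-0.3, 0.2, -3.0]
finger_gap: 0.458
t: 16.0
tcp_pos: [0.4787, 0.008, 0.0972]
tool_rot: [-0.0, 1.0, 0.0, -0.0]
force: [1.0, 0.0, -3.2]
finger_gap: 0.459
t: 16.2
tcp_pos: [0.4789, 0.0079, 0.0953]
tool_rot: [-0.0, 1.0, -0.0, 0.0]
force: [-1.1, -0.1, -2.6]
finger_gap: 0.456
t: 16.4
tcp_pos: [0.4788, 0.0079, 0.0943]
tool_rot: [-0.0, 1.0, -0.0, -0.0]
force: [0.1, -0.4, -2.8]
finger_gap: 0.458
```

```bash

python3 -m creep '{"claw":[3.4,3.4],"dp":[[0,0,0.05],[0,0,0.1]],"roll":[0,0]}'
python3 -m creep '{"claw":[3.4,3.4],"dp":[[0,0,0.05],[0,0,0.1]],"roll":[0,0]}'
python3 -m creep '{"claw":[3.4,3.4],"dp":[[0,0,0.02],[0,0,0.05]],"roll":[0,0]}'
```

```text
t: 16.6
tcp_pos: [0.4789, 0.0081, 0.0934]
tool_rot: [0.0, 1.0, 0.0, 0.0]
force: [0.2, 1.2, -1.4]
finger_gap: 0.46
t: 16.8
tcp_pos: [0.4791, 0.0082, 0.0932]
tool_rot: [-0.0, 1.0, 0.0, 0.0]
force: [-2.0, 1.9, 11.1]
finger_gap: 0.461
t: 17.0
tcp_pos: [0.4791, 0.0082, 0.0932]
tool_rot: [-0.0, 1.0, 0.0, 0.001]
force: [-1.6, 2.6, 13.5]
finger_gap: 0.461
```

```bash

python3 -m creep '{"claw":[3.4,3.4,3.4,3.4],"dp":[[0.05,0.02,-0.05],[0.05,0.04,-0.12],[0.05,0.04,-0.12],[0.05,0.04,-0.12]],"roll":[0,0,0,0]}' 20
python3 -m creep '{"claw":[4.1,4.3,4.6,5,5.6,6.4,7.4,8.5,8.5,8.5],"dp":[[0,0,0],[0,0,0],[0,0,0],[0,0,0],[0,0,0],[0,0,0],[0,0,0],[0,0,0],[0,0,0],[0,0,0]],"roll":[0,0,0,0,0,0,0,0,0,0]}'
python3 - <<'E'
from h import *
snap('wrist','wrist10.png');snap('side','side10.png');go(.479,.009,.16)
E
```

```text
t: 17.4
tcp_pos: [0.4786, 0.0083, 0.0932]
tool_rot: [-0.0, 1.0, -0.0, 0.0]
force: [-0.3, 1.1, 3.8]
finger_gap: 0.459
t: 18.4
tcp_pos: [0.4783, 0.0084, 0.093]
tool_rot: [-0.0, 1.0, -0.0, 0.0]
force: [0.7, 0.1, 0.3]
finger_gap: 0.997
t 18.5 tcp [0.4783 0.0083 0.093 ] tool x [-1.e+00 -3.e-04 -0.e+00] z [ 0. -0. -1.] F [ 0.5 -0.4 -0.2] gap 0.996
dp cm [-0.07  0.07 -6.7 ] roll to align 0.0002599390791982385 wrist q [-0.22  0.61  1.93 -0.    0.61 -1.79]
```

View pics/wrist10.png

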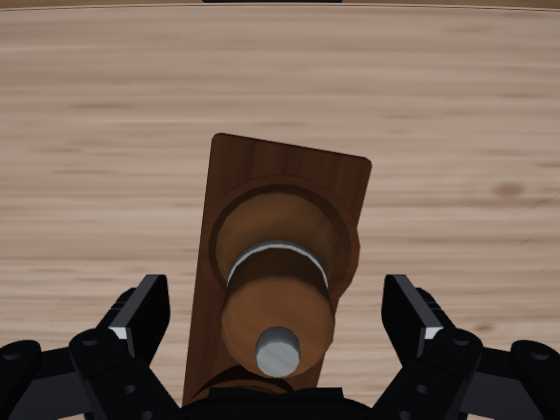

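The short mill's foot sits inside the cup's rim (about 283,235) and the jaws are open and clear. I rise, back away towards the robot's left, and check.

```bash

python3 -m creep '{"claw":[8.5,8.5,8.5,8.5,8.5,8.5,8.5,8.5,8.5,8.5,8.5,8.5],"dp":[[0,0,-0.5],[0,0,-2],[0,0,-4.5],[0,0,-7.5],[0,0,-11],[0,0,-14.5],[0,0,-17],[0,2,-18],[0,5,-18],[0,9,-18],[0,13,-18],[0,15,-18]],"roll":[0,0,0,0,0,0,0,0,0,0,0,0]}'
python3 -m creep '{"claw":[8.5,8.5,8.5],"dp":[[0,0,0],[0,0,0],[0,0,0]],"roll":[0,0,0]}'
python3 - <<'E'
from h import *
snap('top','top11.png');snap('side','side11.png');snap('wrist','wrist11.png');go(.479,.009,.16)
for n in ('side11','wrist11','top11'):
    W=cloud(load(n))
    for X,Y in (((.44,.52),(-.03,.05)),((.56,.635),(-.05,.03))):
      P=sel(W,X,Y,(.05,.2))
      if len(P)<50: continue
      print(n,len(P),'zmax',np.percentile(P[:,2],99.5))
      for lo in np.arange(0.06,.18,.012):
        q=P[(P[:,2]>lo)&(P[:,2]<lo+.012)]
        if len(q)>12: print('  z',round(lo,3),len(q),np.round(circ(q),4))
T0=cloud(load('top0'));T=cloud(load('top11'))
for n,(u,v) in dict(j1=(208,147),j2=(236,145),carton=(350,167)).items(): print(n,np.round(T0[v,u],4),np.round(T[v,u],4))
E
```

```text
t: 19.7
tcp_pos: [0.4776, 0.1608, 0.2734]
tool_rot: [-0.001, 1.0, 0.0, 0.0]
force: [0.8, -0.5, 0.0]
finger_gap: 0.993
t: 20.0
tcp_pos: [0.4782, 0.1574, 0.2731]
tool_rot: [0.0, 1.0, -0.0, -0.0]
force: [0.8, 0.3, 0.3]
finger_gap: 0.992
t 20.15 tcp [0.4784 0.1573 0.273 ] tool x [-1.0e+00  1.5e-03  2.0e-04] z [-2.e-04 -2.e-04 -1.e+00] F [ 0.8 -0.3  0.1] gap 0.994
dp cm [ -0.08 -14.83  11.31] roll to align -0.0014827084637977672 wrist q [ 0.1   0.34  1.7  -0.    1.1  -1.47]
side11 520 zmax 0.12318714739022535
  z 0.06 105 [0.4781 0.0091 0.0228]
  z 0.072 70 [0.477  0.0084 0.0194]
  z 0.084 72 [0.4777 0.0092 0.0196]
  z 0.096 72 [0.4775 0.0083 0.0194]
  z 0.108 86 [0.4765 0.0053 0.0134]
  z 0.12 13 [0.4781 0.0068 0.0059]
side11 827 zmax 0.17992542119931526
  z 0.06 92 [ 0.5974 -0.0102  0.0226]
  z 0.072 75 [ 0.5968 -0.0111  0.0197]
  z 0.084 67 [ 0.5965 -0.0119  0.0192]
  z 0.096 70 [ 0.597  -0.0107  0.0196]
  z 0.108 68 [ 0.5971 -0.0112  0.0198]
  z 0.12 71 [ 0.5969 -0.0107  0.0197]
  z 0.132 66 [ 0.5966 -0.0122  0.0194]
  z 0.144 79 [ 0.5961 -0.012   0.0192]
  z 0.156 74 [ 0.5966 -0.0116
[... 838 characters left out ...]
1   0.0207]
  z 0.096 13 [0.4764 0.0102 0.0191]
  z 0.108 170 [0.4766 0.0099 0.0146]
  z 0.12 30 [0.4774 0.0099 0.0052]
top11 506 zmax 0.18432121320718411
  z 0.06 67 [ 0.5963 -0.01    0.0229]
  z 0.072 24 [ 0.5963 -0.0098  0.0204]
  z 0.084 13 [ 0.5962 -0.0098  0.02  ]
  z 0.096 15 [ 0.596  -0.0098  0.0199]
  z 0.108 21 [ 0.5959 -0.0096  0.0198]
  z 0.12 15 [ 0.5963 -0.0099  0.02  ]
  z 0.132 19 [ 0.596  -0.0099  0.02  ]
  z 0.144 18 [ 0.5956 -0.0098  0.0194]
  z 0.156 43 [ 0.596  -0.0098  0.0193]
  z 0.168 161 [ 0.596  -0.0094  0.0136]
j1 [0.7341 0.1874 0.1055] [0.7331 0.1869 0.108 ]
j2 [0.7432 0.1145 0.1086] [0.7431 0.1145 0.1088]
carton [ 0.7235 -0.192   0.0534] [ 0.7234 -0.192   0.0536]
```

View pics/side11.png

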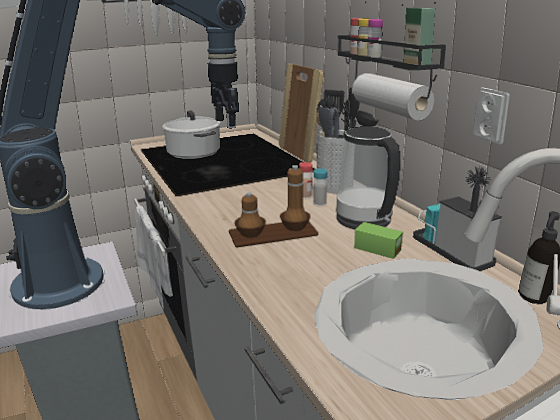

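View pics/top11.png

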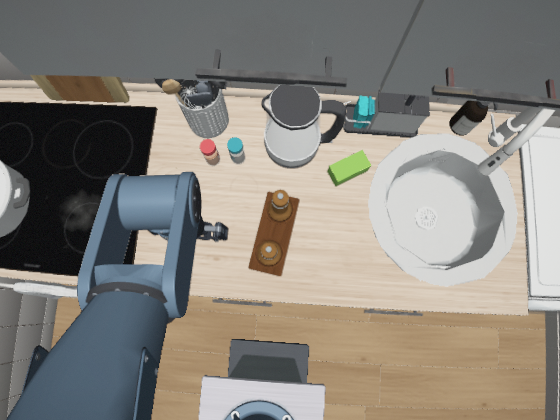

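Both mills stand upright in their cups, at (250,218) and (294,200) in the side view. The tops are at about 0.125 and 0.182 m, as expected when seated. The jars and carton are unmoved and the gripper is clear.

```bash
python3 -c "
from station import workorder
print(workorder.sign_off())"
```

```text
the job is handed in; nothing more can be done
None
```

Both mills are back in the stand, and the job was handed in at about 20 s of robot time. I placed the tall one in the back cup first, then the short one in the front cup. Each was lowered until it touched the cup floor, with about 10 to 14 N at contact, then eased off and released.

My last checks:
- **Seating:** the post axes were vertical to within about 1 mm in the top and side views. The knob tops measured about 0.18 m (tall) and 0.125 m (short), which is right for fully seated mills. Gripper height at contact matched the expected 17 mm cup floor to within about 0.5 mm for both.
- **Bystanders:** the second jar and the carton read the same as at the start. The first jar read 1 mm different in x and 2.5 mm in height, at a single point near its edge. That looks like depth noise, and it hadn't visibly moved in the picture.
- **Disagreements:** the cameras differed from each other by 1 to 3 mm, so I corrected the placement using offsets measured within one camera. The wrist camera's sections of the tall mill in the final check scattered by about 3 mm because it was partly hidden.

The gripper was clear of everything at hand-in.

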